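Zero the spot densitometer and hold it on the ringed patch

TASK

Zero the hand-held densitometer in its stand: press it gently straight down on the white tile until its sprung nose has gone in by at least half its travel, and keep it there for a second. Then lift it out and hold it on the test print taped to the sloping drawing board, its nose inside the printed ring and centred there, the instrument square to the board, pressing lightly so that the nose is again at least half in. Finish like that, still gripping the instrument and holding it pressed on the ring for its reading, and leave the loupe, the tape roll and the jar where they are.

Things in the scene. Friction and masses are not known exactly. Their poses are not given: they have to be found in the camera images.
- densitometer: Grey hand-held instrument, 0.15-0.21 kg, upright in its stand. Origin: centre of the nose's face (nose out); z up the instrument. Flat-sided body 36 (x) x 28 mm (y) from 30 to 150 mm (top) above the origin; grip across y, on the rubber panels, at about 118 mm. Below it a black cone, 31 to 25 mm diameter, then the sprung nose, 20 mm diameter, flat face, over the last 10 mm.
- nose_tip (a point): Centre of the flat face of the nose (moves with the nose); z as the densitometer's z.
- nose (a joint): How far the nose is pressed in, m: 0 = out, 0.006 = fully in against a solid stop (4 mm of nose still show). A spring holds it out: it starts to move at about 2.5 N, half in takes about 4.3 N, fully in 6.1 N; past that there is no give.
- stand: Grey calibration stand, fixed. Origin: centre of its underside. Foot 100 x 90 x 14 mm; a guide collar, 40 x 32 mm inside (2 mm free on each side of the instrument), from 50 to 80 mm above the table, on a cheek at each y side. The instrument stands in it, axes along the stand's, and is drawn straight up: clear once its nose is over 80 mm above the table.
- tile (a point): Centre of the top of the white ceramic tile, 34 mm across, on the stand's foot under the collar, 18 mm above the table. At the start the nose stands on it.
- drawing_board: Desk-top drawing board on a fixed frame; origin on the table under its centre. Pale wooden board 300 (x) x 360 mm (y), 16 mm thick, hinged 28 mm above the table at its -x edge (robot's side), rising away from the robot at a locked slope of 0.15 to 0.32 rad. Steel quadrants and knobs at its y sides, up to 140 mm high; flat straightedge across it, 90 mm up the slope from the ring.
- ring (a point): Centre of the printed black ring (30 mm inside, 34 mm outside diameter, a 15 mm grey dot in its middle) on the white test print taped to the board; the only ring, the other patches are squares. The point lies in the print's surface; z is square to the board, upward; x runs up the slope, y across the board.
- loupe: Black magnifying loupe, 42 mm diameter, 46 mm high, near the stand. Origin: centre of its underside. To be left alone.
- tape_roll: Roll of buff drafting tape lying flat near the stand, 84 mm outside diameter, 19 mm high. Origin: centre of its underside. To be left alone.
- jar: Glue jar, glass with a white lid, 56 mm diameter, 60 mm high, on the far part of the table. Origin: centre of its underside. To be left alone.
There are look-alikes about, which are no part of the job. There is more than one size of the densitometer; the one meant has the size given above.

How it is judged:
By the outcome, as a careful person would: the job done as asked, in the order asked, and still so for the second after the job is handed in, while the arm keeps its last pose, push and grip.
It also fails if it takes over 45 s, if anything falls off the work surface, if the arm or the gripper's body presses on something with over 40 N, if the wrist force passes 120 N, or if a joint passes its speed limit or range.

ROBOT

A 7-joint arm with a two-finger parallel gripper is mounted at the origin on the work surface. World frame = base frame: x ahead of the robot, y to its left, z up, the work surface at z = 0. Lengths are in m, angles in degrees, forces in N, time in s.
With the tool pointing down it reaches from about 0.425 to 0.875 m from the base axis. Payload 4.7 kg.
Tool frame: the origin (TCP) lies at the very end of the fingers, on their centre line; the grasp point (between the pads) lies 19 mm behind it; z points along the fingers, y is the line along which they close (so a half turn about z gives the same grasp; the last joint's range is limited). The gripper opens to 87 mm and grips with 3 to 60 N. Pads are 19 mm wide; open, the fingers measure 117 mm over their backs; the gripper's body (75 mm by 190 mm) begins 51 mm behind the grasp point.
Start: joints at [-64.624, 18.392, -4.016, 83.108, 1.295, 78.541, -3.26], TCP at [0.27, 0.591, 0.223] pointing down, gripper open.
Joint ranges: [-163.93, 163.93], [-17.29, 119.83], [-79.2, 71.16], [3.27, 140.29], [-89.18, 269.18], [5.43, 117.66], [-154.24, 154.24]. Speed limits (degrees/s): [147.25, 147.25, 180, 180, 180, 180, 180].

INTERFACE

Orientations are given as [roll, pitch, yaw] about the fixed x, y, z axes, in that order (R = Rz(yaw) Ry(pitch) Rx(roll)).
In Python, from cell import get_obs, read_camera, sign_off, silhouettes gives the robot as it stands.
- The arm moves only by the tool play_rows, never from a script. Its argument "steps" is a list that holds one entry, the list of rows, each a list of 7 numbers: the shift along the tool's x, y, z in m, then the turn, a rotation vector about the tool's x, y, z in rad, then the finger opening in m, from 0 to 0.087. A call has 1 to 12 rows; each row shifts and turns the commanded pose from where the row before left it, along the tool's axes as they then stand; what a row does not reach is not made up. A row lasts 1/10 s, in which the tool goes at most 50 mm and 8.59 degrees, less where a joint would pass 70% of its speed; a pose out of reach is approached as far as the arm can. A call is refused whole if a number of a shift passes 0.05 or a number of a turn 0.15, either way. A call with a gripper value outside its range is refused whole. The fingers move at their own pace and stop on an object; "force" is the grip in N (left out, the last holds). Time passes only in rows, so rows that do not move let the fingers close. It gives the time, the measured TCP pose, the force, the opening and the grip force at its end, in the units of the state.
- get_obs(): the state, without advancing time (a new reading comes with each control period).
- read_camera(name): name is "scene" or "top"; returns a dict with "frame" (400x640x3 uint8, red, green, blue), "intrinsics" (3x3 intrinsics, pixels), "view" (4x4, takes a point from world to camera coordinates). Camera axes: x right, y up, looking along -z (the intrinsics and any distortion apply to the point x, -y, -z); pixel columns grow to the right and rows downward; lengths in m; the calibration is good to about 2 mm. A picture is of the moment at which its call begins. There is no depth.
- sign_off(): hands the job in; it is judged then, once.
Trained networks look in the newest picture that a camera, given by its name, has taken for a name from the list of things; names that differ only in an ending like _2 or _b are one class to them, and where a whole thing is asked for, a point or a joint stands for the part that bears it (a point fixed in the world has none). Each returns a list of dicts, best first, with "p" (0 to 1); they miss things now and then, are a little off and sometimes report something else, mostly with a low value. They report only what shows in the picture. A call takes as long as a camera call. They do not tell look-alikes from the thing itself.
- silhouettes(camera, name): "pixels" (400x640 bool, what is visible of it) and "extent" ([left, top, right, bottom] in pixels, round what is visible of it).
The state is a dict: "time_s": time; "qpos": joint angles; "joint_velocities": joint speeds; "effort": joint torques, N m; "tool_pos": TCP position; "tool_rot": TCP orientation; "force": force on the tool from outside, world axes, zero at the start; "wrist_torque": the same for the moment, N m; "grip_width": finger opening in m; "grasp_force": force on a finger pad.
Only numpy, scipy, OpenCV 4.12 (cv2) and the standard library are available. Lean on these libraries where they do the work, as an engineer would, in place of code of your own. Each camera call takes 0.05 s, during which the arm holds its last target. There are 200 camera calls.

## Working session

There is one attempt and no reset: what is moved stays moved. The work goes in short steps, Python scripts to look and compute and a tool call to move; the robot and the scene stay as the last step left them, time stands still between calls to the robot, and variables do not carry over. Pictures are saved under pics/ and viewed, at most 10 in all, crops included, and the job is handed in when it is done.

Besides the shell and the picture viewer there is one more tool, called after "Call:" as name(argument=value, ...) on one line, values as JSON. play_rows: Moves the arm, as the interface text tells. Its arguments: {"type":"object","properties":{"steps":{"type":"array","items":{"type":"array","items":{"type":"array","items":{"type":"number"}}}},"force":{"type":"number"}},"required":["steps"]}

```bash
mkdir -p pics
python3 - <<'E'
from cell import *
import cv2,numpy as np
o=get_obs();print({k:np.round(v,3).tolist() for k,v in o.items()})
for c in("scene","top"):
    d=read_camera(c);cv2.imwrite(f"pics/{c}0.png",d["frame"][:,:,::-1]);print(c,d["intrinsics"],np.round(d["view"],4),[k for k in d])
    for n in("densitometer","stand","drawing_board","ring","loupe","tape_roll","jar","tile"):
        try:print(n,[(round(s["p"],2),s["extent"]) for s in silhouettes(c,n)])
        except Exception as e:print(n,e)
E
```

```text
{'time_s': 0.0, 'qpos': [-64.624, 18.439, -4.016, 83.175, 1.296, 78.54, -3.26], 'joint_velocities': [-0.108, -0.08, -0.054, -0.01, 0.068, 0.078, 0.026], 'effort': [-0.001, -49.128, -0.404, -31.254, -0.064, 0.044, 0.0], 'tool_pos': [0.27, 0.591, 0.221], 'tool_rot': [-179.891, 0.007, 155.434], 'force': [-0.635, 0.034, -0.851], 'wrist_torque': [0.057, -0.07, -0.0], 'grasp_force': 0.0, 'grip_width': 0.087}
scene [[513.72203238   0.         312.88880533]
 [  0.         513.72203238 202.54136507]
 [  0.           0.           1.        ]] [[ 5.8300e-01  8.1250e-01 -3.0000e-04 -3.3510e-01]
 [-6.6560e-01  4.7780e-01  5.7330e-01  3.4920e-01]
 [ 4.6590e-01 -3.3410e-01  8.1930e-01 -1.1906e+00]
 [ 0.0000e+00  0.0000e+00  0.0000e+00  1.0000e+00]] ['frame', 'intrinsics', 'view']
densitometer [(0.86, [440.0, 110.1, 493.6, 197.0]), (0.76, [329.0, 151.3, 346.9, 198.4]), (0.66, [380.4, 89.3, 407.4, 159.4])]
stand [(0.72, [356.6, 126.0, 416.4, 185.6])]
drawing_board [(0.87, [44.5, 154.9, 339.6, 400.0])]
ring [(0.68, [81.3, 190.1, 253.0, 323.4])]
loupe [(0.77, [395.7, 193.2, 419.4, 225.4]), (0.15, [79.5
[... 291 characters left out ...]
[ 0.9883 -0.019   0.1515 -0.6098]
 [-0.1511  0.0221  0.9883 -1.0071]
 [ 0.      0.      0.      1.    ]] ['frame', 'intrinsics', 'view']
densitometer [(0.95, [203.0, 220.6, 227.1, 241.3]), (0.63, [269.5, 223.8, 283.3, 235.6]), (0.59, [165.8, 147.3, 211.2, 189.2])]
stand [(0.88, [200.9, 207.4, 250.7, 261.3]), (0.34, [202.7, 215.1, 227.6, 244.4])]
drawing_board [(0.94, [312.5, 152.0, 501.7, 303.3]), (0.22, [192.3, 266.7, 229.3, 304.7])]
ring [(0.67, [370.3, 199.1, 476.1, 275.7])]
loupe [(0.86, [237.8, 171.8, 257.8, 194.9])]
tape_roll [(0.9, [191.6, 269.0, 229.5, 304.3]), (0.73, [285.6, 114.8, 311.4, 140.0])]
jar [(0.65, [287.5, 114.3, 309.2, 140.9])]
tile [(0.93, [203.6, 207.1, 252.8, 259.9])]
```

Run:
```python
import cv2
a=cv2.imread("pics/scene0.png");b=cv2.imread("pics/top0.png")
cv2.imwrite("pics/top_crop.png",cv2.resize(b[110:310,150:520],None,fx=2.16,fy=2.16,interpolation=cv2.INTER_CUBIC))
```

```text
(no output)
```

View pics/scene0.png

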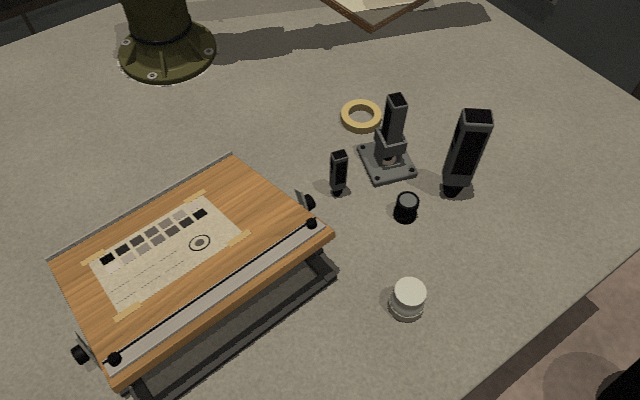

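View pics/top_crop.png

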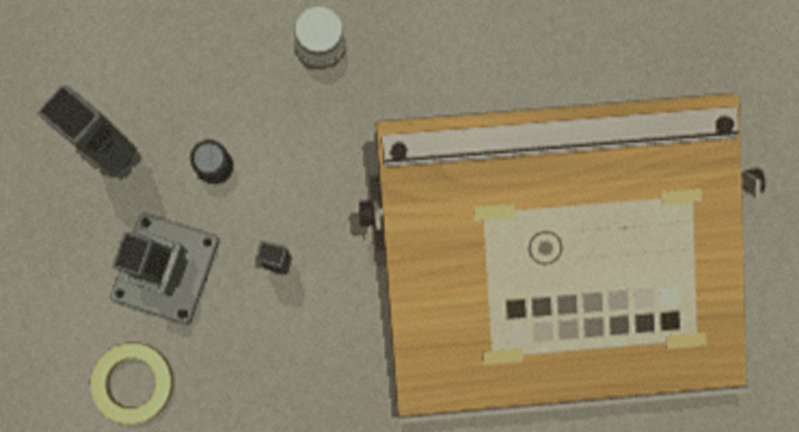

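The task instrument stands in the stand at top (213,230) / scene (395,125). The larger and smaller ones are look-alikes. The ring is at top ≈(402,225), scene (199,243). Next I'll zoom in to pick corner points.

Run:
```python
import cv2,numpy as np
a=cv2.imread("pics/scene0.png");b=cv2.imread("pics/top0.png")
def crop(im,x,y,w,h,f):
    c=cv2.resize(im[y:y+h,x:x+w],None,fx=f,fy=f,interpolation=cv2.INTER_CUBIC)
    c=np.clip(c.astype(float)*1.6+15,0,255).astype(np.uint8)
    for k in range(0,w,10):
        cv2.line(c,(k*f,0),(k*f,8 if k%50 else 20),(0,0,255),1)
        cv2.putText(c,str(x+k),(k*f+1,18),0,.3,(0,0,255),1)
    for k in range(0,h,10):
        cv2.line(c,(0,k*f),(8,k*f),(0,0,255),1);cv2.putText(c,str(y+k),(9,k*f+4),0,.3,(0,0,255),1)
    return c
s=crop(a,350,86,70,104,5.7.__int__() if 0 else 5);t=crop(b,194,200,64,66,6)
H=max(s.shape[0],t.shape[0]);o=np.zeros((H,s.shape[1]+t.shape[1],3),np.uint8)
o[:s.shape[0],:s.shape[1]]=s;o[:t.shape[0],s.shape[1]:]=t
cv2.imwrite("pics/z.png",o)
s=crop(b,305,145,200,150,4);cv2.imwrite("pics/z2.png",s)
```

```text
(no output)
```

View pics/z.png

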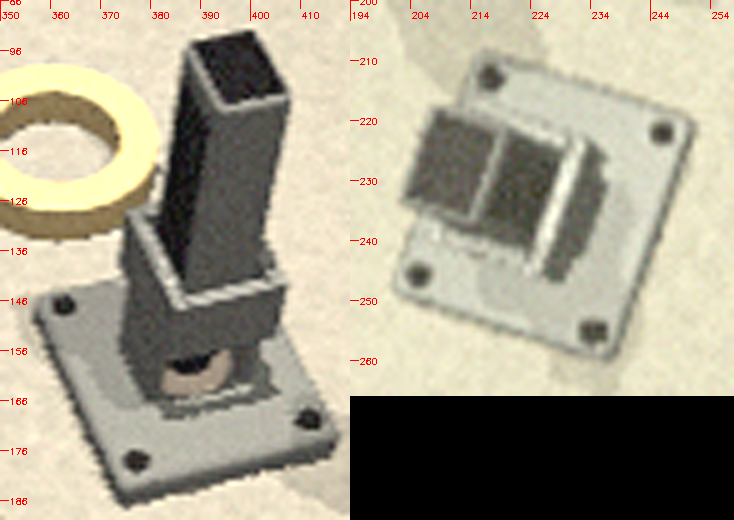

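View pics/z2.png

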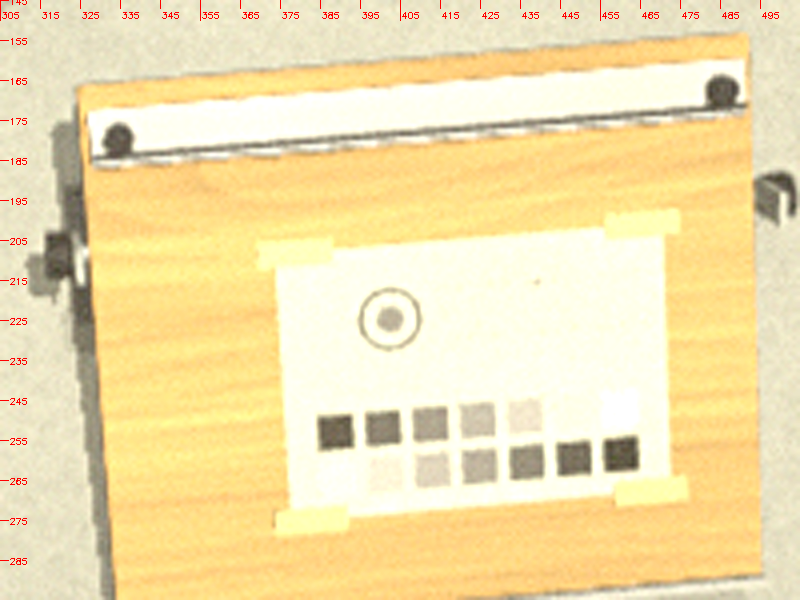

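The zooms show the foot, the instrument top and the ring clearly. The stand's x axis (long foot edge) is about -20° in yaw. Next, a model fit.

```bash
cat > h.py <<'E'
import numpy as np,cv2
from cell import *
from scipy.optimize import least_squares
from scipy.spatial.transform import Rotation as R
def proj(P,d):
    c=np.atleast_2d(P)@d["view"][:3,:3].T+d["view"][:3,3];K=d["intrinsics"]
    return np.c_[K[0,0]*c[:,0]/-c[:,2]+K[0,2],K[1,1]*-c[:,1]/-c[:,2]+K[1,2]]
def tri(uvs,ds):
    f=lambda X:np.concatenate([(proj(X,d)-u).ravel() for u,d in zip(uvs,ds)])
    r=least_squares(f,[.6,.1,.05]);return r.x,np.abs(r.fun).max()
E
python3 - <<'E'
from h import *
S=read_camera("scene");T=read_camera("top")
# ring dot
def dot(d,u,v,r,lo):
    g=cv2.cvtColor(d["frame"],cv2.COLOR_RGB2GRAY).astype(float)
    p=g[v-r:v+r+1,u-r:u+r+1];w=np.clip(np.percentile(p,80)-p-8,0,None)
    yy,xx=np.mgrid[v-r:v+r+1,u-r:u+r+1];return np.array([(w*xx).sum(),(w*yy).sum()])/w.sum()
rs=dot(S,199,243,6,0);rt=dot(T,402,225,5,0);ring,e=tri([rs,rt],[S,T]);print("ring",rs,rt,ring,e)
h=.4
C=np.array([[1,1],[1,-1],[-1,-1],[-1,1]],float)  # foot corner order: +x+y,+x-y,-x-y,-x+y
footT=np.array([[215.3,208.3],[251.2,220.3],[237.5,260],[201.5,248.3]])-h
scrT=np.array([[217.3,212.8],[246,222.2],[234.8,255.2],[205.3,245.8]])-h
topT=np.array([[208.5,218],[220.2,221.3],[214,236.7],[202.7,234.5]])-h
footS=np.array([[418,173.6],[373.6,183.4],[357,148.4]])-h # +x+y,+x-y,-x-y
scrS=np.array([[411.8,170],[377.4,178.2],[362.8,147.2]])-h
topS=np.array([[407.8,105.4],[394.2,107.8],[387.6,95.4],[400.4,92.2]])-h
def pts(p):
    x,y,a,m=p[:4];Q=np.array([[np.cos(a),-np.sin(a)],[np.sin(a),np.cos(a)]])
    g=lambda c,z:np.c_[c@Q.T+[x,y],np.full(len(c),z)]
    return g(C*[.05,.045],.014),g(C*[.05-m,.045-m],.014),g(C*[.018,.014],.168)
def f(p):
    F,s,D=pts(p);D=D+[p[4],p[5],0]
    return np.concatenate([(proj(F,T)-footT).ravel()*.5,(proj(s,T)-scrT).ravel(),(proj(D,T)-topT).ravel(),
     (proj(F[:3],S)-footS).ravel()*.5,(proj(s[:3],S)-scrS).ravel(),(proj(D,S)-topS).ravel(),np.array(p[4:])*300])
r=least_squares(f,[.58,.2,-.35,.01,0,0]);print("stand",r.x[:2],np.degrees(r.x[2]),r.x[3:],"rms",np.sqrt((r.fun**2).mean()))
print(np.round(r.fun[:-2].reshape(-1,2),1).tolist())
BT=np.array([[324.5,166.5],[492,153.5],[495.5,288],[333.3,302.1]])-h # +x+y,+x-y,-x-y,-x+y
BS=np.array([[335,235],[112,378],[48,262],[232,155]])
def bp(p):
    M=R.from_euler("zy",[p[2],-p[3]]).as_matrix();c=np.c_[C*[.15,.18],np.zeros(4)]
    return c@M.T+[p[0],p[1],p[4]],M
fb=lambda p:np.r_[(proj(bp(p)[0],T)-BT).ravel(),(proj(bp(p)[0],S)-BS).ravel(),((np.r_[ring]-np.r_[p[0],p[1],p[4]])@bp(p)[1][:,2])*300]
b=least_squares(fb,[.6,-.15,0,.25,.08]);M=bp(b.x)[1]
print("board",b.x[:2],"yaw",np.degrees(b.x[2]),"slope",b.x[3],np.degrees(b.x[3]),"z",b.x[4]);print(np.round(b.fun[:-1].reshape(-1,2),1).tolist(),b.fun[-1]/300)
print("corners z",bp(b.x)[0][:,2],"ring in board",M.T@(ring-np.r_[b.x[:2],b.x[4]]))
def draw(d,n):
    im=np.ascontiguousarray(d["frame"][:,:,::-1]);im=cv2.resize(im,None,fx=3,fy=3,interpolation=cv2.INTER_CUBIC)
    F,s,D=pts(r.x);D=D+[r.x[4],r.x[5],0]
    for q in(F,D,bp(b.x)[0]):cv2.polylines(im,[np.int32((proj(q,d)+.4)*3)],True,(0,0,255),1)
    t=np.linspace(0,6.28,60);q=ring+np.c_[.016*np.cos(t),.016*np.sin(t),0*t]@M.T
    cv2.polylines(im,[np.int32((proj(q,d)+.4)*3)],True,(0,0,255),1);return im
s=draw(S,0);t=draw(T,0)
o=np.zeros((600,800,3),np.uint8)
s2=cv2.resize(s[90*3:400*3,30*3:430*3],(480,372));t2=cv2.resize(t[145*3:310*3,195*3:505*3],(700,372))
cv2.imwrite("pics/ovS.png",cv2.resize(s[90*3:395*3,30*3:430*3],(786,600)));cv2.imwrite("pics/ovT.png",cv2.resize(t[145*3:310*3,195*3:505*3],(800,426)))
E
```

```text
ring [199.38641332 243.26786615] [402.17571297 225.01701932] [ 0.55305702 -0.19965064  0.0897046 ] 0.23273334316343153
stand [0.54869447 0.19419377] -19.130786204597516 [ 0.01004434 -0.00034621 -0.0006481 ] rms 0.7742508088952046
[[-0.0, -0.2], [0.4, -0.3], [0.0, 0.6], [-0.6, 0.4], [0.5, 0.5], [0.4, 0.4], [0.0, 0.5], [0.6, 0.4], [-0.3, -1.1], [1.3, -0.1], [1.3, 1.8], [-0.8, -0.4], [0.7, -0.2], [0.5, 0.3], [-0.2, -1.7], [0.6, 0.4], [0.3, 0.5], [0.5, 0.5], [1.9, 0.0], [-0.2, 1.1], [-1.5, -1.1], [1.1, -1.2]]
board [ 0.54216423 -0.2185958 ] yaw 3.426246152911551 slope 0.3142856666763137 18.007242262008155 z 0.08503064610017821
[[-1.2, 1.5], [0.7, 1.4], [-0.6, 1.9], [0.2, 0.9], [0.6, -5.1], [-1.1, 6.6], [0.4, -1.1], [2.6, 1.0]] 0.001077644840564628
corners z [0.12799281 0.13464387 0.04206848 0.03541742] ring in board [0.01291527 0.01820584 0.00107764]
```

View pics/ovS.png

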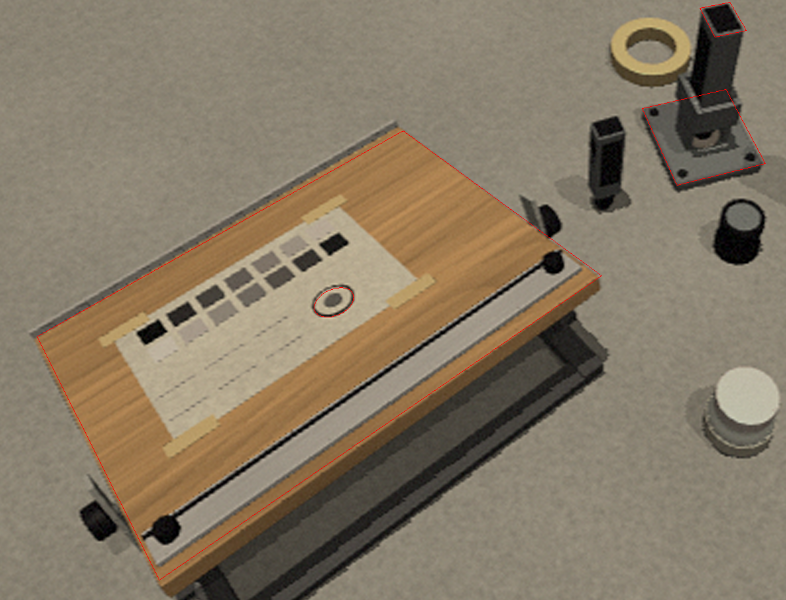

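The overlay matches well apart from the board edge, which came from an Euler-order slip. I'll refit, fixing the order and using corners read from the overlay.

Run:
```python
from h import *
S=read_camera("scene");T=read_camera("top")
ring=np.array([ 0.55305702,-0.19965064,0.0897046])
C=np.array([[1,1],[1,-1],[-1,-1],[-1,1]],float);h=.4
BT=np.array([[324.5,166.5],[492,153.5],[495.5,288],[333.3,302.1]])-h
BS=np.array([[335.6,230.4],[110,379],[48.8,262],[234.6,156]])-h
def bp(p):
    M=R.from_euler("ZY",[p[2],-p[3]]).as_matrix();c=np.c_[C*[.15,.18],np.zeros(4)]
    return c@M.T+[p[0],p[1],p[4]],M
for w in(300,0):
  fb=lambda p:np.r_[(proj(bp(p)[0],T)-BT).ravel(),(proj(bp(p)[0],S)-BS).ravel(),((ring-np.r_[p[0],p[1],p[4]])@bp(p)[1][:,2])*w]
  b=least_squares(fb,[.6,-.15,0,.25,.08]);M=bp(b.x)[1]
  print("board",b.x[:2],"yaw",np.degrees(b.x[2]),"slope",b.x[3],np.degrees(b.x[3]),"z",b.x[4]);print(np.round(b.fun[:-1].reshape(-1,2),1).tolist())
  print("corners z",bp(b.x)[0][:,2],"ring in board",M.T@(ring-np.r_[b.x[:2],b.x[4]]))
  print("normal",M[:,2])
# grasp target: stand yaw; tool y along stand y
o=get_obs();print(o["tool_pos"],o["tool_rot"])
a=np.radians(-19.13)
for k in (0,180):
    Rt=R.from_euler("xyz",[180,0,-19.13+k],degrees=True);Rc=R.from_euler("xyz",o["tool_rot"],degrees=True)
    print(k,(Rc.inv()*Rt).as_rotvec(degrees=True))
```

```text
board [ 0.54220211 -0.21854352] yaw 3.1488308590360394 slope 0.3310410944216571 18.96725755575273 z 0.08819421163387554
[[-0.6, 0.7], [1.7, 1.6], [-1.6, 1.7], [-0.3, 0.5], [-0.1, -3.2], [-0.6, 5.3], [1.4, -0.1], [1.0, -1.0]]
corners z [0.13694838 0.13694838 0.03944005 0.03944005] ring in board [ 0.01172239  0.0182681  -0.00243175]
normal [-0.32453705 -0.01785371  0.94570447]
board [ 0.54229699 -0.21852653] yaw 3.152950283595658 slope 0.3312305432746293 18.978112175461632 z 0.08862930095498964
[[-0.6, 0.6], [1.7, 1.5], [-1.5, 1.7], [-0.3, 0.5], [-0.0, -3.3], [-0.6, 5.2], [1.4, -0.2], [1.1, -1.1]]
corners z [0.13741034 0.13741034 0.03984826 0.03984826] ring in board [ 0.01149121  0.0182555  -0.00281472]
normal [-0.32471465 -0.0178869   0.94564288]
[0.27030472 0.59118847 0.222637  ] [1.79988306e+02 3.07528748e-03 1.55432289e+02]
0 [ 5.53064471e-03 -1.75907623e-02  1.74562289e+02]
180 [ 1.15388017e-02  3.62787077e-03 -5.43771030e+00]
```

Run:
```python
from h import *
S=read_camera("scene");T=read_camera("top")
C=np.array([[1,1],[1,-1],[-1,-1],[-1,1]],float)
def bp(p):
    M=R.from_euler("ZY",[p[2],-p[3]]).as_matrix();c=np.c_[C*[.15,.18],np.zeros(4)]
    return c@M.T+[p[0],p[1],p[4]],M
# subpixel edges: along normals of predicted edges pick strongest gradient in saturation near model
def edges(d,q,idx,r):
    im=cv2.cvtColor(d["frame"],cv2.COLOR_RGB2LAB).astype(np.float32)[:,:,2 if r else 0]
    out=[]
    for i in idx:
        a,b=q[i],q[(i+1)%4];n=np.array([-(b-a)[1],(b-a)[0]])/np.linalg.norm(b-a)
        for t in np.linspace(.06,.94,40):
            s=np.arange(-5,5.01,.25);p=a+t*(b-a)+s[:,None]*n
            v=cv2.remap(im,p[:,0].astype(np.float32)[None],p[:,1].astype(np.float32)[None],cv2.INTER_LINEAR)[0]
            g=np.abs(np.gradient(cv2.GaussianBlur(v[None],(0,0),2)[0]));k=g.argmax()
            if 2<k<len(s)-3: out.append((i,t,s[k]))
    return out
p=np.array([.5422,-.2185,.055,.315,.087])
for it in range(6):
    eT=edges(T,proj(bp(p)[0],T),[0,1,3],1);eS=edges(S,proj(bp(p)[0],S),[1,2,3],1)
    eS+=edges(S,proj(bp(p)[0],S),[0],0)
    tg=[]
    for d,e in((T,eT),(S,eS)):
        q=proj(bp(p)[0],d)
        for i,t,s in e:
            a,b=q[i],q[(i+1)%4];n=np.array([-(b-a)[1],(b-a)[0]])/np.linalg.norm(b-a);tg.append((d is T,i,a+t*(b-a)+s*n))
    def f(p):
        Q={True:proj(bp(p)[0],T),False:proj(bp(p)[0],S)};o=[]
        for c,i,m in tg:
            a,b=Q[c][i],Q[c][(i+1)%4];o.append(np.cross(b-a,m-a)/np.linalg.norm(b-a))
        return np.array(o)
    r=least_squares(f,p,loss="soft_l1",f_scale=.5);p=r.x
res=f(p)
for c in(True,False):
    for i in range(4):
        z=[x for x,(cc,ii,_) in zip(res,tg) if cc==c and ii==i]
        if z:print(c,i,len(z),np.round(np.median(z),2),np.round(np.std(z),2), np.round(z[::8],1))
M=bp(p)[1];print(p,np.degrees(p[2:4]),bp(p)[0][:,2],M.T@(np.array([.55306,-.19965,.0897])-np.r_[p[:2],p[4]]))
im=cv2.resize(np.ascontiguousarray(S["frame"][:,:,::-1]),None,fx=2,fy=2,interpolation=cv2.INTER_CUBIC)
cv2.polylines(im,[np.int32((proj(bp(p)[0],S)+.5)*2*8)],True,(0,0,255),1,shift=3)
cv2.imwrite("pics/ov2.png",im[200:800,0:780])
```

```text
True 0 40 -0.72 0.16 [-0.5 -0.8 -0.5 -1.  -0.7]
True 1 40 0.63 0.51 [2.2 0.7 1.  0.8 0.5]
True 3 40 -0.25 0.49 [-0.3 -0.3 -0.5 -0.5 -0.5]
False 0 40 0.27 0.18 [0.2 0.7 0.3 0.  0.3]
False 1 40 -0.02 1.06 [ 0.2 -0.3 -0.  -0.2 -0.2]
False 2 40 -0.26 0.15 [-0.  -0.3 -0.3 -0.3 -0. ]
False 3 40 0.72 0.49 [0.5 0.5 0.7 0.8 0.5]
[ 0.54356321 -0.22065111  0.06294295  0.29702503  0.08705361] [ 3.6063652  17.01828072] [0.13095513 0.13095513 0.04315209 0.04315209] [ 0.01110065  0.02036217 -0.0006301 ]<stdin>:31: DeprecationWarning: Arrays of 2-dimensional vectors are deprecated. Use arrays of 3-dimensional vectors instead. (deprecated in NumPy 2.0)
```

View pics/ov2.png

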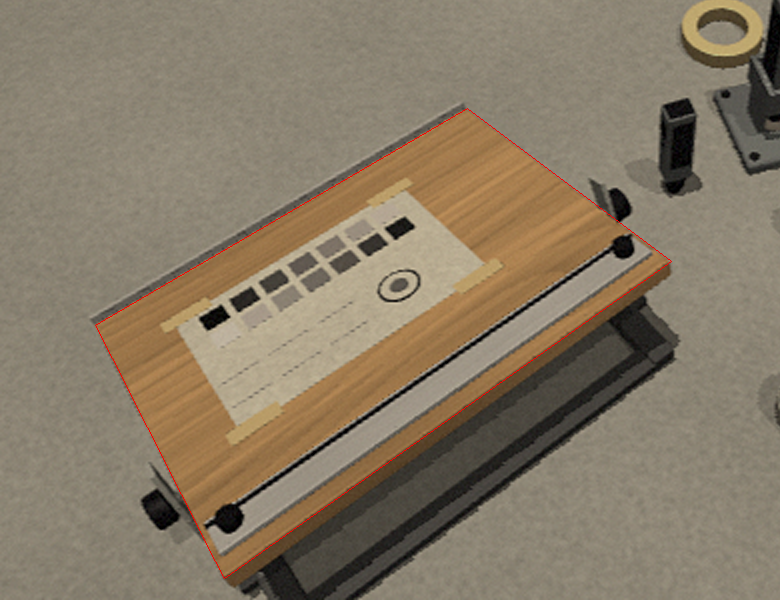

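The fit is consistent: slope 0.297 rad, hinge-edge top at 43 mm, as it should be. The ring lies on the board plane to 0.6 mm. Moving above the instrument now.

Call:
play_rows(steps=[[[0, 0, 0, 0, 0, -0.095, 0.07], [-0.0357, -0.0259, 0, 0, 0, 0, 0.07], [-0.0357, -0.0259, 0, 0, 0, 0, 0.07], [-0.0357, -0.0259, 0, 0, 0, 0, 0.07], [-0.0357, -0.0259, 0, 0, 0, 0, 0.07], [-0.0357, -0.0259, 0, 0, 0, 0, 0.07], [-0.0357, -0.0259, 0, 0, 0, 0, 0.07], [-0.0357, -0.0259, 0, 0, 0, 0, 0.07], [-0.0357, -0.0259, 0, 0, 0, 0, 0.07], [-0.0357, -0.0259, 0, 0, 0, 0, 0.07], [-0.0357, -0.0259, 0, 0, 0, 0, 0.07], [0, 0, 0, 0, 0, 0, 0.07]]], force=25)

```text
time_s: 2.4
tool_pos: [0.5269, 0.2214, 0.2229]
tool_rot: [-179.9, 0.2, 160.2]
force: [-0.5, -0.4, -0.1]
grip_width: 0.0699
grasp_force: 0.0
```

Call:
play_rows(steps=[[[0, 0, 0, 0, 0, 0, 0.07], [0, 0, 0, 0, 0, 0, 0.07], [0, 0, 0, 0, 0, 0, 0.07]]])

```text
time_s: 2.7
tool_pos: [0.5218, 0.2313, 0.2226]
tool_rot: [180.0, -0.0, 161.0]
force: [-0.9, -0.6, -0.5]
grip_width: 0.0699
grasp_force: 0.0
```

```bash
cat >> h.py <<'E'
def to(pos,rpy,o=None):
    o=o or get_obs();Rc=R.from_euler("xyz",o["tool_rot"],degrees=True)
    Rt=R.from_euler("xyz",rpy,degrees=True)
    return np.round(Rc.inv().apply(np.array(pos)-o["tool_pos"]),4),np.round((Rc.inv()*Rt).as_rotvec(),4)
E
python3 - <<'E'
from h import *
o=get_obs();print(o["time_s"],o["tool_pos"],o["tool_rot"],np.round(o["force"],2));print(to([.5484,.1936,.223],[180,0,160.87]))
E
```

```text
2.7 [0.52180574 0.23131586 0.22255054] [ 1.79974523e+02 -2.57876175e-02  1.61048797e+02] [-0.91 -0.65 -0.55]
(array([-0.0374, -0.027 , -0.0005]), array([ 0.0004, -0.0005,  0.0031]))
```

Call:
play_rows(steps=[[[-0.018, -0.013, 0, 0, 0, 0, 0.07], [-0.018, -0.013, 0, 0, 0, 0, 0.07], [0, 0, 0, 0, 0, 0, 0.07], [0, 0, 0, 0, 0, 0, 0.07], [0, 0, 0.02, 0, 0, 0, 0.07], [0, 0, 0.02, 0, 0, 0, 0.07], [0, 0, 0, 0, 0, 0, 0.07], [0, 0, 0, 0, 0, 0, 0.07]]])

```text
time_s: 3.5
tool_pos: [0.5475, 0.1945, 0.1827]
tool_rot: [180.0, -0.0, 161.0]
force: [0.5, -0.5, 0.9]
grip_width: 0.0698
grasp_force: 0.0
```

Run:
```python
from h import *
o=get_obs();print(o["time_s"],o["tool_pos"],o["tool_rot"]);print(to([.5484,.1936,.117],[180,0,160.87]))
out=[]
for c,(x,y,w,hh) in(("scene",(330,40,110,150)),("top",(150,150,130,110))):
    d=read_camera(c);im=d["frame"][:,:,::-1]
    out.append(cv2.resize(im[y:y+hh,x:x+w],None,fx=400/w,fy=400/w,interpolation=cv2.INTER_CUBIC))
H=max(i.shape[0] for i in out);out=[cv2.copyMakeBorder(i,0,H-i.shape[0],0,0,0) for i in out]
cv2.imwrite("pics/a1.png",np.hstack(out))
```

```text
3.5 [0.54749912 0.19454211 0.18274704] [ 1.79994708e+02 -3.96527836e-02  1.60996458e+02]
(array([-0.0012, -0.0006,  0.0657]), array([ 0.0001, -0.0007,  0.0022]))
```

View pics/a1.png

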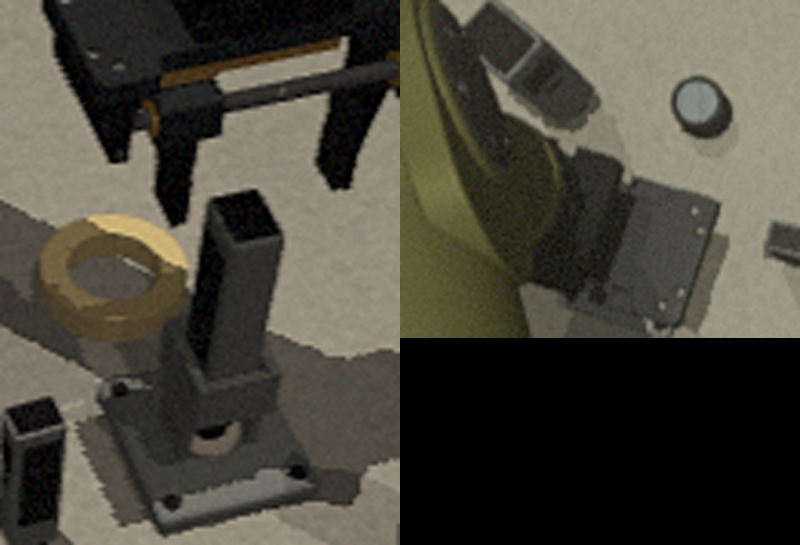

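The fingers are above the instrument and straddle it, though perhaps off by a few mm along y. I'll check by projection.

Run:
```python
from h import *
S=read_camera("scene");o=get_obs();p=o["tool_pos"];Rm=R.from_euler("xyz",o["tool_rot"],degrees=True).as_matrix()
u=lambda q:np.round((proj(q,S)-[330,40]+.5)*400/110).tolist()
print("tcp",u(p))
for s in(1,-1):
  print(s,[u(p+Rm@np.array([a,s*b,0])) for a in(-.0095,.0095) for b in(.035,.047)])
a=np.radians(-19.13);Q=R.from_euler("z",a).as_matrix()
print("top",[u(np.array([.5484,.1936,.168])+Q@np.array([x*.018,y*.014,0])) for x,y in((1,1),(1,-1),(-1,-1),(-1,1))])
```

```text
tcp [[253.0, 192.0]]
1 [[[332.0, 191.0]], [[357.0, 185.0]], [[316.0, 163.0]], [[340.0, 158.0]]]
-1 [[[188.0, 222.0]], [[163.0, 227.0]], [[173.0, 194.0]], [[148.0, 199.0]]]
top [[[290.0, 238.0]], [[233.0, 251.0]], [[205.0, 198.0]], [[260.0, 186.0]]]
```

Call:
play_rows(steps=[[[-0.001, 0, 0.02, 0, 0, 0, 0.07], [0, 0, 0.02, 0, 0, 0, 0.07], [0, 0, 0.015, 0, 0, 0, 0.07], [0, 0, 0.01, 0, 0, 0, 0.07], [0, 0, 0, 0, 0, 0, 0.07], [0, 0, 0, 0, 0, 0, 0.07], [0, 0, 0, 0, 0, 0, 0.05], [0, 0, 0, 0, 0, 0, 0.03], [0, 0, 0, 0, 0, 0, 0.02], [0, 0, 0, 0, 0, 0, 0.02], [0, 0, 0, 0, 0, 0, 0.02], [0, 0, 0, 0, 0, 0, 0.02]]], force=15)

```text
time_s: 4.85
tool_pos: [0.5492, 0.1928, 0.1176]
tool_rot: [180.0, 0.0, 160.9]
force: [1.1, 1.0, 0.7]
grip_width: 0.0294
grasp_force: 0.0
```

Run:
```python
from h import *
o=get_obs();print({k:np.round(o[k],3).tolist() for k in("time_s","tool_pos","tool_rot","force","wrist_torque","grip_width","grasp_force")})
```

```text
{'time_s': 4.85, 'tool_pos': [0.549, 0.193, 0.118], 'tool_rot': [179.994, 0.004, 160.878], 'force': [1.12, 0.959, 0.726], 'wrist_torque': [0.046, 0.04, 0.013], 'grip_width': 0.029, 'grasp_force': 0.0}
```

Call:
play_rows(steps=[[[0, 0, 0, 0, 0, 0, 0.01], [0, 0, 0, 0, 0, 0, 0.01], [0, 0, 0, 0, 0, 0, 0.01], [0, 0, 0, 0, 0, 0, 0.01], [0, 0, 0, 0, 0, 0, 0.01]]], force=30)

```text
time_s: 5.35
tool_pos: [0.5492, 0.1929, 0.1176]
tool_rot: [180.0, 0.0, 160.9]
force: [0.5, 0.5, -0.7]
grip_width: 0.0279
grasp_force: 30.0
```

Run:
```python
from h import *
o=get_obs();print({k:np.round(o[k],3).tolist() for k in("time_s","tool_pos","tool_rot","force","wrist_torque","grip_width","grasp_force")})
```

```text
{'time_s': 5.35, 'tool_pos': [0.549, 0.193, 0.118], 'tool_rot': [179.99, 0.002, 160.877], 'force': [0.534, 0.497, -0.747], 'wrist_torque': [0.093, -0.031, -0.011], 'grip_width': 0.028, 'grasp_force': 29.979}
```

Call:
play_rows(steps=[[[0, 0, 0.001, 0, 0, 0, 0.01], [0, 0, 0.001, 0, 0, 0, 0.01], [0, 0, 0.001, 0, 0, 0, 0.01], [0, 0, 0.001, 0, 0, 0, 0.01], [0, 0, 0.0005, 0, 0, 0, 0.01], [0, 0, 0, 0, 0, 0, 0.01], [0, 0, 0, 0, 0, 0, 0.01]]])

```text
time_s: 6.05
tool_pos: [0.5493, 0.1929, 0.1132]
tool_rot: [180.0, 0.0, 160.9]
force: [-0.2, 0.3, 3.1]
grip_width: 0.028
grasp_force: 30.0
```

Run:
```python
from h import *
o=get_obs();print({k:np.round(o[k],4).tolist() for k in("time_s","tool_pos","tool_rot","force","wrist_torque","grip_width","grasp_force")})
```

```text
{'time_s': 6.05, 'tool_pos': [0.5493, 0.1929, 0.1132], 'tool_rot': [179.9833, 0.0109, 160.8775], 'force': [-0.2281, 0.2564, 3.0543], 'wrist_torque': [-0.0405, 0.2623, 0.0053], 'grip_width': 0.028, 'grasp_force': 29.9799}
```

Call:
play_rows(steps=[[[0, 0, 0, 0, 0, 0, 0.01], [0, 0, 0, 0, 0, 0, 0.01], [0, 0, 0, 0, 0, 0, 0.01], [0, 0, 0, 0, 0, 0, 0.01], [0, 0, 0, 0, 0, 0, 0.01], [0, 0, 0, 0, 0, 0, 0.01], [0, 0, 0, 0, 0, 0, 0.01], [0, 0, 0, 0, 0, 0, 0.01], [0, 0, 0, 0, 0, 0, 0.01], [0, 0, 0, 0, 0, 0, 0.01], [0, 0, 0, 0, 0, 0, 0.01], [0, 0, 0, 0, 0, 0, 0.01]]])

```text
time_s: 7.25
tool_pos: [0.5492, 0.1928, 0.1131]
tool_rot: [180.0, 0.0, 160.9]
force: [-1.0, -0.0, 4.1]
grip_width: 0.0278
grasp_force: 30.0
```

Run:
```python
from h import *
F=[]
for _ in range(8):
    read_camera("top");F.append(get_obs()["force"])
print(np.round(np.mean(F,0),2),np.round(np.std(F,0),2),get_obs()["tool_pos"])
```

```text
[0.13 0.39 3.8 ] [0.49 0.49 0.41] [0.54923556 0.19289068 0.11311221]
```

Call:
play_rows(steps=[[[0, 0, -0.005, 0, 0, 0, 0.01], [0, 0, -0.01, 0, 0, 0, 0.01], [0, 0, -0.015, 0, 0, 0, 0.01], [0, 0, -0.015, 0, 0, 0, 0.01], [0, 0, -0.015, 0, 0, 0, 0.01], [0, 0, -0.015, 0, 0, 0, 0.01], [0, 0, -0.02, 0, 0, 0, 0.01], [0, 0, -0.025, 0, 0, 0, 0.01], [0, 0, -0.025, 0, 0, 0, 0.01], [0, 0, -0.02, 0, 0, 0, 0.01], [0, 0, -0.01, 0, 0, 0, 0.01], [0, 0, 0, 0, 0, 0, 0.01]]])

```text
time_s: 8.85
tool_pos: [0.5499, 0.1927, 0.2901]
tool_rot: [179.9, 0.1, 160.9]
force: [-0.1, 0.1, -2.4]
grip_width: 0.0279
grasp_force: 30.0
```

```bash
cat >> h.py <<'E'
yb=np.degrees(.06294);sl=np.degrees(.29703)
Mb=R.from_euler("ZY",[yb,-sl],degrees=True)   # board axes: x up slope, z normal
ringp=np.array([.55306,-.19965,.0900]);n=Mb.as_matrix()[:,2]
Rt_b=Mb*R.from_euler("xyz",[180,0,180],degrees=True)  # tool x = -board x, y = board y, z=-n
E
python3 - <<'E'
from h import *
o=get_obs();print({k:np.round(o[k],4).tolist() for k in("time_s","qpos","tool_pos","tool_rot","force","grip_width","grasp_force")})
print("n",n,"tool rpy target",Rt_b.as_euler("xyz",degrees=True))
p=ringp+n*(.0996+.05);print("tcp target 50mm off",p)
print(to(p,Rt_b.as_euler("xyz",degrees=True)))
# yaw-only part
print(to(p,[180,0,180+yb]))
# nose & instrument pose check: project predicted nose in both views
Rm=R.from_euler("xyz",o["tool_rot"],degrees=True).as_matrix()
for c in("scene","top"):
    d=read_camera(c);cv2.imwrite(f"pics/l_{c}.png",d["frame"][:,:,::-1])
    print(c,[proj(o["tool_pos"]+Rm@np.array([0,0,k]),d).round(1).tolist() for k in(.0996,-.05)])
    print([(round(s["p"],2),s["extent"]) for s in silhouettes(c,"densitometer")])
E
```

```text
{'time_s': 8.85, 'qpos': [-33.7978, 8.5294, 13.4489, 87.7077, -1.9895, 83.8128, 50.5701], 'tool_pos': [0.5499, 0.1927, 0.2901], 'tool_rot': [179.8817, 0.1411, 160.8541], 'force': [-0.05, 0.0999, -2.4146], 'grip_width': 0.0279, 'grasp_force': 29.9792}
n [-0.29210203 -0.01840922  0.95620997] tool rpy target [ 180.           17.01856539 -176.39380364]
tcp target 50mm off [ 0.50936154 -0.20240402  0.23304901]
(array([-0.0911, -0.3867,  0.0565]), array([-0.0574, -0.2903, -0.3944]))
(array([-0.0911, -0.3867,  0.0565]), array([ 0.0015,  0.0028, -0.3971]))
scene [[[399.6, 90.1]], [[414.1, 9.6]]]
[(0.89, [441.2, 108.9, 494.8, 198.1]), (0.75, [328.9, 144.4, 349.3, 197.1]), (0.73, [387.1, 277.5, 424.1, 324.7]), (0.59, [390.2, 3.0, 425.9, 93.6])]
top [[[209.1, 225.1]], [[188.2, 215.5]]]
[(0.97, [171.2, 147.0, 212.4, 191.3]), (0.54, [266.5, 221.0, 283.9, 238.7])]
```

Call:
play_rows(steps=[[[0, 0, 0, 0, 0, -0.133, 0.01], [0, 0, 0, 0, 0, -0.132, 0.01], [0, 0, 0, 0, 0, -0.132, 0.01], [0.0073, -0.0435, 0, 0, 0, 0, 0.01], [0.0073, -0.0435, 0, 0, 0, 0, 0.01], [0.0073, -0.0435, 0, 0, 0, 0, 0.01], [0.0073, -0.0435, 0, 0, 0, 0, 0.01], [0.0073, -0.0435, 0, 0, 0, 0, 0.01], [0.0073, -0.0435, 0, 0, 0, 0, 0.01], [0.0073, -0.0435, 0, 0, 0, 0, 0.01], [0.0073, -0.0435, 0, 0, 0, 0, 0.01], [0.0073, -0.0435, 0, 0, 0, 0, 0.01]]])

```text
time_s: 10.25
tool_pos: [0.5074, -0.2036, 0.2871]
tool_rot: [180.0, -0.1, -176.4]
force: [1.0, 0.3, -1.7]
grip_width: 0.028
grasp_force: 30.0
```

Call:
play_rows(steps=[[[0, 0, 0, 0, 0, 0, 0.01], [0, 0, 0, 0, -0.1, 0, 0.01], [0, 0, 0, 0, -0.1, 0, 0.01], [0, 0, 0, 0, -0.097, 0, 0.01], [0, 0, 0, 0, 0, 0, 0.01], [0, 0, 0, 0, 0, 0, 0.01], [0, 0, 0, 0, 0, 0, 0.01], [0, 0, 0, 0, 0, 0, 0.01]]])

```text
time_s: 11.05
tool_pos: [0.5092, -0.2016, 0.288]
tool_rot: [-180.0, 16.9, -176.3]
force: [0.1, -0.3, -2.8]
grip_width: 0.0278
grasp_force: 30.0
```

Run:
```python
from h import *
o=get_obs();print({k:np.round(o[k],4).tolist() for k in("time_s","qpos","tool_pos","tool_rot","force","grip_width","grasp_force")})
for h in(.05,.02):print(to(ringp+n*(.0996+h),Rt_b.as_euler("xyz",degrees=True)))
```

```text
{'time_s': 11.05, 'qpos': [-9.8052, -9.505, 30.2756, 106.0144, -2.2978, 66.7503, 115.0889], 'tool_pos': [0.5092, -0.2016, 0.288], 'tool_rot': [-179.9534, 16.9301, -176.3011], 'force': [0.1315, -0.2724, -2.7789], 'grip_width': 0.0278, 'grasp_force': 29.9791}
(array([ 0.0159, -0.0007,  0.0526]), array([-0.0003, -0.0015,  0.0015]))
(array([ 0.0159, -0.0007,  0.0826]), array([-0.0003, -0.0015,  0.0015]))
```

Call:
play_rows(steps=[[[0.0053, 0, 0.02, 0, 0, 0, 0.01], [0.0053, 0, 0.02, 0, 0, 0, 0.01], [0.0053, -0.0007, 0.02, 0, 0, 0, 0.01], [0, 0, 0.012, 0, 0, 0, 0.01], [0, 0, 0, 0, 0, 0, 0.01], [0, 0, 0, 0, 0, 0, 0.01], [0, 0, 0, 0, 0, 0, 0.01]]])

```text
time_s: 11.75
tool_pos: [0.5151, -0.2027, 0.2159]
tool_rot: [-180.0, 17.1, -176.4]
force: [-0.4, 0.4, -1.1]
grip_width: 0.0275
grasp_force: 30.0
```

Run:
```python
from h import *
o=get_obs();print({k:np.round(o[k],4).tolist() for k in("time_s","tool_pos","tool_rot","force","grip_width")})
print(to(ringp+n*.0996,Rt_b.as_euler("xyz",degrees=True)))
Rm=R.from_euler("xyz",o["tool_rot"],degrees=True).as_matrix();ims=[]
t=np.linspace(0,6.283,40)
for c,w in(("scene",80),("top",80)):
    d=read_camera(c);u,v=proj(ringp+.03*n,d)[0];x0,y0=int(u)-w//2,int(v)-w//2;f=5
    im=cv2.resize(np.ascontiguousarray(d["frame"][y0:y0+w,x0:x0+w,::-1]),None,fx=f,fy=f,interpolation=cv2.INTER_CUBIC)
    raw=im.copy()
    for z,r,col in((.0996,.01,(0,0,255)),(.0896,.01,(0,255,0)),(.0696,.0155,(255,0,0))):
        q=o["tool_pos"]+np.c_[r*np.cos(t),r*np.sin(t),0*t+z]@Rm.T
        cv2.polylines(im,[np.int32((proj(q,d)-[x0,y0]+.5)*f)],True,col,1)
    for r in(.015,.017):
        q=ringp+Mb.apply(np.c_[r*np.cos(t),r*np.sin(t),0*t]);cv2.polylines(im,[np.int32((proj(q,d)-[x0,y0]+.5)*f)],True,(255,255,0),1)
    print(c,x0,y0);ims.append(np.vstack([im[:300],raw[:300]]))
cv2.imwrite("pics/b1.png",np.hstack(ims))
```

```text
{'time_s': 11.75, 'tool_pos': [0.5151, -0.2027, 0.2159], 'tool_rot': [-179.9558, 17.1176, -176.3606], 'force': [-0.3608, 0.3513, -1.0518], 'grip_width': 0.0275}
(array([0.0005, 0.0007, 0.0319]), array([-0.0006,  0.0017,  0.0006]))
scene 152 189
top 365 187
```

View pics/b1.png

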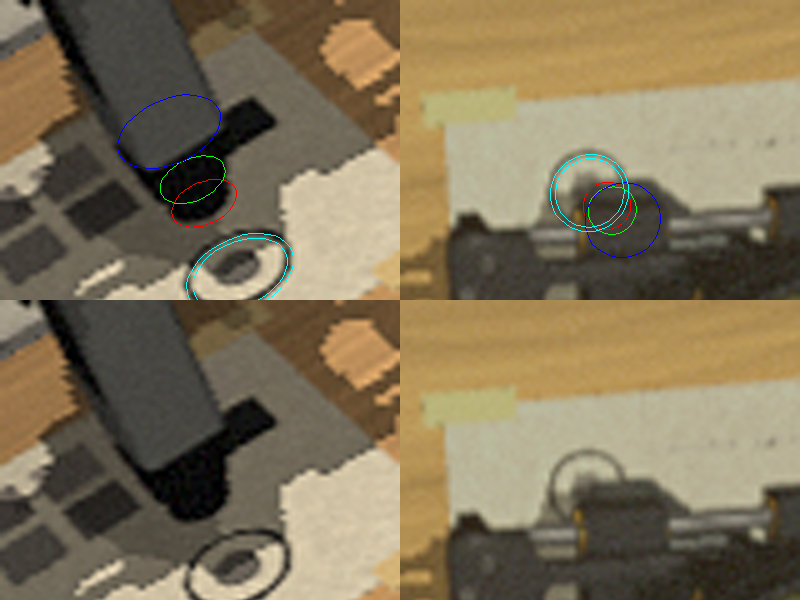

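The predicted nose (red) sits about 1.5 px right of and below the real one in the scene view, so the instrument is offset or tilted slightly in the grip. I'll fit that from the silhouette.

```bash
cat >> h.py <<'E'
def parts():
    t=np.linspace(0,2*np.pi,48,endpoint=False);ci=lambda r,z:np.c_[r*np.cos(t),r*np.sin(t),0*t+z]
    box=np.array([[x*.018,y*.014,z] for x in(-1,1) for y in(-1,1) for z in(.03,.098)])
    return [box,np.r_[ci(.0155,.03),ci(.0125,.01)],np.r_[ci(.01,.0),ci(.01,.01)]]
def inst_pose(p,o,L=.0996):
    # p: dx (tool x, at grip), dy, pitch about tool y, roll about tool x; instrument z = -tool z
    Rm=R.from_euler("xyz",o["tool_rot"],degrees=True);G=.019
    Ri=Rm*R.from_rotvec([p[3],p[2],0])*R.from_euler("xyz",[180,0,0],degrees=True)
    org=o["tool_pos"]+Rm.apply([p[0],p[1],-G])-Ri.apply([0,0,L+G])
    return org,Ri
def hull_mask(org,Ri,d,x0,y0,w,h,f,prt):
    m=np.zeros((h*f,w*f),np.uint8)
    for q in prt:
        uv=(proj(org+Ri.apply(q),d)-[x0,y0]+.5)*f
        cv2.fillConvexPoly(m,cv2.convexHull(np.float32(uv)).astype(np.int32),255)
    return m
E
python3 - <<'E'
from h import *
o=get_obs();S=read_camera("scene");ss=silhouettes("scene","densitometer")
x0,y0,w,h,f=150,185,60,60,4
for s in ss:print(round(s["p"],2),s["extent"])
g=S["frame"][y0:y0+h,x0:x0+w].astype(float).mean(2)
# edge-based fit: black cone/nose threshold + silhouette
s=[s for s in ss if 140<s["extent"][0]<200 and s["extent"][3]<260]
if s:
    m=cv2.resize(s[0]["pixels"][y0:y0+h,x0:x0+w].astype(np.uint8)*255,None,fx=f,fy=f,interpolation=cv2.INTER_LINEAR)>127
    lim=None
    org,Ri=inst_pose([0,0,0,0],o)
    # compare only lower than line at z=.085
    def cost(p):
        org,Ri=inst_pose(np.r_[p[0]/1e3,0,np.radians(p[1]),np.radians(p[2])],o)
        a=hull_mask(org,Ri,S,x0,y0,w,h,f,parts())>0
        rows=slice(int(12*f),h*f);return np.logical_xor(a[rows],m[rows]).mean()*100
    from scipy.optimize import minimize
    print("cost0",cost([0,0,0]))
    for st in([0,0,0],[2,2,0],[-2,-2,0]):
        r=minimize(cost,st,method="Nelder-Mead",options=dict(initial_simplex=np.array(st)+np.array([[0,0,0],[3,0,0],[0,3,0],[0,0,2]])));print(r.x,r.fun)
b=g<45
for r in range(14,50):print(y0+r,"".join("#" if v<28 else "+" if v<60 else "." for v in g[r]))
E
```

```text
0.78 [441.7, 110.3, 494.2, 195.9]
0.76 [141.8, 141.0, 196.2, 233.3]
cost0 3.3463541666666665
[2.6148581 1.1702529 0.1419869] 1.6189236111111112
[4.22619154 0.70632127 0.11208693] 1.6558159722222223
[1.26245117 2.04277654 0.08303274] 1.7100694444444446
199 ...............###+....................++...................
200 ...............####+....................+...................
201 ................###++....................+..................
202 ...............++###+....................+..................
203 ................++##+....................+..................
204 ...............+++###+....................+.................
205 ................+++##++...................+.................
206 ................++++##+....................+................
207 ................+++++#+....................+................
208 .................+++++++...................+................
209 .................+++++++...................++.....+##+......
210 .................++++++++.......................+#####+.....
211 ................+++..++++....................+++###+###+....
212
[... 791 characters left out ...]
.+++++++++.........+#################.............
225 ...........+++++++++....++....+################+............
226 ..........+++++++.....+++++...+#################............
227 ...........+++++.....+++#+++....################............
228 ............++.....++++++++++....##############.............
229 ++++++++.........++++++++++++.....#############.............
230 ++++++++........+++++++++++++#.....+##########..............
231 +++++++++......++#+++++++++++.......#########...............
232 +++++++.........++++++++++++........+#####++................
233 .+++++..........+++#++++#+..................................
234 ++++......+.......+++++++...................................
```

Call:
play_rows(steps=[[[-0.004, 0.0005, 0, 0, 0, 0, 0.01], [0, 0, 0.01, 0, 0, 0, 0.01], [0, 0, 0.01, 0, 0, 0, 0.01], [0, 0, 0.004, 0, 0, 0, 0.01], [0, 0, 0, 0, 0, 0, 0.01], [0, 0, 0, 0, 0, 0, 0.01], [0, 0, 0, 0, 0, 0, 0.01], [0, 0, 0, 0, 0, 0, 0.01]]])

```text
time_s: 12.75
tool_pos: [0.5252, -0.2013, 0.1932]
tool_rot: [-180.0, 17.1, -176.4]
force: [-0.2, 0.8, -2.3]
grip_width: 0.0279
grasp_force: 30.0
```

```bash
cat > m.py <<'E'
from h import *
from scipy.optimize import minimize
o=get_obs();print({k:np.round(o[k],4).tolist() for k in("time_s","tool_pos","tool_rot","force","grip_width")})
S=read_camera("scene");ss=silhouettes("scene","densitometer")
ax=lambda uv:None
K=S["intrinsics"];V=S["view"];uv=np.array([199.386,243.268])
ray=V[:3,:3].T@np.array([(uv[0]-K[0,2])/K[0,0],-(uv[1]-K[1,2])/K[1,1],-1]);c=-V[:3,:3].T@V[:3,3]
rs=c+ray*((ringp-c)@n)/(ray@n);print("ring by scene - ringp (board axes mm)",Mb.inv().apply(rs-ringp)*1e3)
u,v=proj(ringp,S)[0];x0,y0,w,h,f=int(u)-55,int(v)-50,70,65,4
g=cv2.cvtColor(S["frame"],cv2.COLOR_RGB2GRAY)
s=[s for s in ss if 100<s["extent"][0]<u and s["extent"][2]<260 and 200<s["extent"][3]<280]
m=cv2.resize(s[0]["pixels"][y0:y0+h,x0:x0+w].astype(np.uint8)*255,None,fx=f,fy=f)>127
def cost(p):
    org,Ri=inst_pose(np.r_[p[0]/1e3,p[2]/1e3 if len(p)>2 else 0,np.radians(p[1]) if len(p)>1 else 0,0],o)
    a=hull_mask(org,Ri,S,x0,y0,w,h,f,parts())>0;k=slice(15*f,h*f);return np.logical_xor(a[k],m[k]).mean()*100
gr=np.arange(-4,10,.25);cs=[cost([a]) for a in gr];best=gr[np.argmin(cs)];print("dx only",best,min(cs))
r=minimize(cost,[best,0],method="Nelder-Mead",options=dict(initial_simplex=[[best,0],[best-2,0],[best,2]]));print("dx,pitch",r.x,r.fun)
for p in([best/1e3,0,0,0],[r.x[0]/1e3,0,np.radians(r.x[1]),0]):
    org,Ri=inst_pose(p,o);print("nose rel ring_s, board axes mm",np.round(Mb.inv().apply(org-rs)*1e3,2))
org,Ri=inst_pose([best/1e3,0,0,0],o)
e=cv2.resize(np.ascontiguousarray(S["frame"][y0:y0+h+10,x0:x0+w+15,::-1]),None,fx=8,fy=8,interpolation=cv2.INTER_CUBIC)
raw=e.copy();t=np.linspace(0,6.283,60)
for z,rr in((0,.01),(.01,.0125),(.03,.0155)):
    cv2.polylines(e,[np.int32((proj(org+Ri.apply(np.c_[rr*np.cos(t),rr*np.sin(t),0*t+z]),S)-[x0,y0]+.5)*8)],True,(0,0,255),1)
for rr in(.015,.017):cv2.polylines(e,[np.int32((proj(rs+Mb.apply(np.c_[rr*np.cos(t),rr*np.sin(t),0*t]),S)-[x0,y0]+.5)*8)],True,(255,255,0),1)
cv2.imwrite("pics/m.png",np.hstack([e[140:,280:],raw[140:,280:]]))
E
python3 m.py
```

```text
{'time_s': 12.75, 'tool_pos': [0.5252, -0.2013, 0.1932], 'tool_rot': [-179.9957, 17.0605, -176.3792], 'force': [-0.2321, 0.8188, -2.2704], 'grip_width': 0.0279}
ring by scene - ringp (board axes mm) [ 4.10528267e-02 -2.80608145e-01 -8.89988644e-14]
dx only 4.25 0.7607142857142858
dx,pitch [ 4.32582855 -0.01457214] 0.7464285714285714
nose rel ring_s, board axes mm [-0.7   0.37  7.23]
nose rel ring_s, board axes mm [-0.75  0.37  7.23]
```

The fit now gives dx = 4.25 mm and tilt ≈ 0. The nose is 0.7 mm down-slope of the ring centre and 7 mm above it. I'll correct that and approach.

Call:
play_rows(steps=[[[-0.0007, -0.0003, 0, 0, 0, 0, 0.01], [0, 0, 0.002, 0, 0, 0, 0.01], [0, 0, 0.002, 0, 0, 0, 0.01], [0, 0, 0.0015, 0, 0, 0, 0.01], [0, 0, 0, 0, 0, 0, 0.01], [0, 0, 0, 0, 0, 0, 0.01], [0, 0, 0, 0, 0, 0, 0.01]]])

```text
time_s: 13.55
tool_pos: [0.5273, -0.2013, 0.1877]
tool_rot: [180.0, 17.0, -176.4]
force: [-0.1, 0.3, -2.0]
grip_width: 0.0277
grasp_force: 30.0
```

```bash
python3 m.py
python3 - <<'E'
from h import *
F=[]
for _ in range(6):
    read_camera("top");F.append(-n@0+get_obs()["force"])
print("force along n",np.mean(F,0)@n,np.mean(F,0).round(2))
E
```

```text
{'time_s': 13.55, 'tool_pos': [0.5273, -0.2013, 0.1877], 'tool_rot': [179.9974, 17.0157, -176.3747], 'force': [-0.1477, 0.3499, -1.9749], 'grip_width': 0.0277}
ring by scene - ringp (board axes mm) [ 4.10528267e-02 -2.80608145e-01 -8.89988644e-14]
dx only 6.0 1.6892857142857143
dx,pitch [5.91040039 0.02587891] 1.6785714285714286
nose rel ring_s, board axes mm [-2.14  0.24  1.34]
nose rel ring_s, board axes mm [-2.11  0.24  1.34]Traceback (most recent call last):
  File "<stdin>", line 4, in <module>
ValueError: matmul: Input operand 1 does not have enough dimensions (has 0, gufunc core with signature (n?,k),(k,m?)->(n?,m?) requires 1)
```

View pics/m.png

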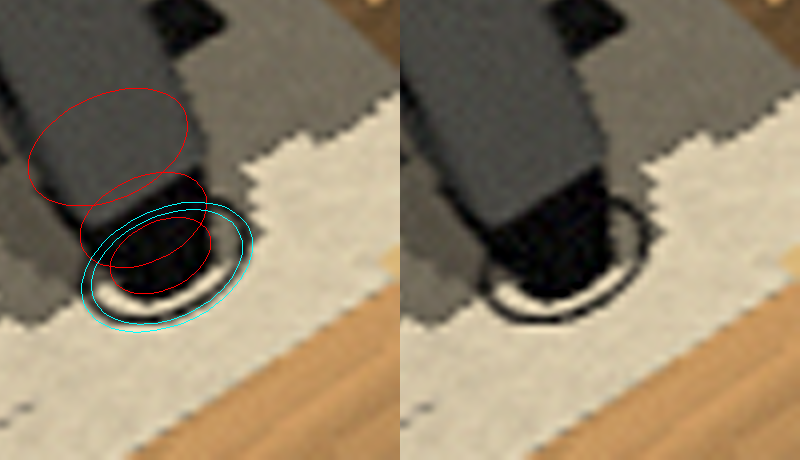

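The nose is inside the ring and about 1.3 mm above it. The network's mask is noisy here, so I'll fit ring and nose directly on intensities with one common pixel convention.

```bash
cat > fit.py <<'E'
from h import *
from scipy.optimize import minimize
o=get_obs();S=read_camera("scene")
F=[get_obs()["force"]]
for _ in range(4): read_camera("top");F.append(get_obs()["force"])
print("t",o["time_s"],"tcp",o["tool_pos"].round(4),np.round(o["tool_rot"],2),"Fn",round(float(np.mean(F,0)@n),2),np.mean(F,0).round(2))
x0,y0,w,h,f=165,205,65,65,8
g0=cv2.cvtColor(cv2.imread("pics/scene0.png"),cv2.COLOR_BGR2GRAY)[y0:y0+h,x0:x0+w].astype(np.float32)
g=cv2.cvtColor(S["frame"],cv2.COLOR_RGB2GRAY)[y0:y0+h,x0:x0+w].astype(np.float32)
t=np.linspace(0,2*np.pi,72)
def poly(m,P,v,hull=False):
    uv=((proj(P,S)-[x0,y0]+.5)*f).astype(np.float32)
    if hull:uv=cv2.convexHull(uv)
    cv2.fillPoly(m,[np.int32(np.round(uv*16))],v,shift=4)
dn=lambda m:cv2.GaussianBlur(cv2.resize(m,(w,h),interpolation=cv2.INTER_AREA).astype(np.float32)/255,(0,0),.5)
disc=lambda c,r:c+Mb.apply(np.c_[r*np.cos(t),r*np.sin(t),0*t])
def ncc(a,b,k):a=a[k]-a[k].mean();b=b[k]-b[k].mean();return (a*b).sum()/np.sqrt((a*a).sum()*(b*b).sum())
def ringc(p):
    c=ringp+Mb.apply([p[0]/1e3,p[1]/1e3,0]);m=np.zeros((h*f,w*f),np.uint8)
    poly(m,disc(c,.017),255);poly(m,disc(c,.015),0);poly(m,disc(c,.0075),130);m2=m*0;poly(m2,disc(ringp,.021),1)
    return -ncc(dn(m),-g0,cv2.resize(m2,(w,h),interpolation=cv2.INTER_AREA)>0)
nm=lambda fn,x,s:minimize(fn,x,method="Nelder-Mead",options=dict(initial_simplex=np.array(x)+np.vstack([np.zeros(len(x)),np.eye(len(x))*s]),xatol=.02,fatol=1e-5))
r=nm(ringc,[0.,0.],1.5);print("ring offset in board mm",r.x.round(2),"ncc",-r.fun);rc=ringp+Mb.apply(np.r_[r.x/1e3,0])
def nose(p):
    q=np.r_[p[0]/1e3,p[1]/1e3,0,0];L=PRESS+.0996
    org,Ri=inst_pose(q,o);m=np.zeros((h*f,w*f),np.uint8)
    poly(m,disc(rc,.017),150);poly(m,disc(rc,.015),0)
    org=org
    for P in parts()[1:]:poly(m,org+Ri.apply(P),255,True)
    k=np.zeros((h*f,w*f),np.uint8)
    top=inst_pose([.0045,0,0,0],o);poly(k,disc(rc,.019),1);
    return -ncc(dn(m),-np.clip(g,0,110),(cv2.resize(k,(w,h),interpolation=cv2.INTER_AREA)>0)&LOW)
PRESS=0
# keep only pixels below the body's lower edge
org,Ri=inst_pose([.0045,0,0,0],o);k=np.zeros((h*f,w*f),np.uint8);poly(k,org+Ri.apply(parts()[0]),1,True)
LOW=cv2.resize(cv2.dilate(k,np.ones((2*f+1,2*f+1))),(w,h),interpolation=cv2.INTER_AREA)==0
for st in([4.5,0.],[3,1.5]):
    a=nm(nose,st,1.5);org,Ri=inst_pose([a.x[0]/1e3,a.x[1]/1e3,0,0],o)
    print("nose d(tool) mm",a.x.round(2),"ncc",round(-a.fun,4),"nose-ring board mm",np.round(Mb.inv().apply(org-rc)*1e3,2))
e=np.array([min((nose([d,0]),d) for d in np.arange(1,8,.25))]);print("dy=0: ",e)
E
python3 fit.py
```

```text
t 13.7 tcp [ 0.5273 -0.2013  0.1877] [ 180.     17.02 -176.38] Fn -1.45 [-0.06 -0.08 -1.53]
ring offset in board mm [-2.52  0.42] ncc 0.9550331830978394
nose d(tool) mm [ 3.92 -0.06] ncc 0.9387 nose-ring board mm [ 2.51 -0.54  1.36]
nose d(tool) mm [ 3.92 -0.06] ncc 0.9387 nose-ring board mm [ 2.51 -0.54  1.36]
dy=0:  [[-0.93821025  4.        ]]
```

Run:
```python
from h import *
from scipy.optimize import minimize
t=np.linspace(0,2*np.pi,72);f=16
disc=lambda c,r:c+Mb.apply(np.c_[r*np.cos(t),r*np.sin(t),0*t])
for cam in("scene","top"):
    d=read_camera(cam);u,v=proj(ringp,d)[0];w=h=24;x0,y0=int(u)-12,int(v)-12
    g=cv2.cvtColor(cv2.imread(f"pics/{cam}0.png"),cv2.COLOR_BGR2GRAY)[y0:y0+h,x0:x0+w].astype(np.float32)
    if cam=="scene":
        for row in g.astype(int):print(" ".join("%3d"%x for x in row))
    def ren(p,rd=130):
        m=np.zeros((h*f,w*f),np.uint8);c=ringp+Mb.apply([p[0]/1e3,p[1]/1e3,0])
        for r,vv in((.017,255),(.015,0),(.0075,rd)):cv2.fillPoly(m,[np.int32(np.round((proj(disc(c,r),d)-[x0,y0]+.5)*f*16))],vv,shift=4)
        return cv2.GaussianBlur(cv2.resize(m,(w,h),interpolation=cv2.INTER_AREA).astype(np.float32),(0,0),.5)
    m2=np.zeros((h,w),np.uint8);cv2.fillPoly(m2,[np.int32(proj(disc(ringp,.0215),d)-[x0,y0])],1);k=m2>0
    def c(p):a=ren(p)[k];b=-g[k];a=a-a.mean();b=b-b.mean();return -(a*b).sum()/np.sqrt((a*a).sum()*(b*b).sum())
    G=[(c([a,b]),a,b) for a in np.arange(-5,5.1,.5) for b in np.arange(-4,4.1,.5)];G.sort()
    r=minimize(c,G[0][1:],method="Nelder-Mead",options=dict(xatol=.02));print(cam,r.x.round(2),-r.fun,"pix",proj(ringp+Mb.apply(np.r_[r.x/1e3,0]),d),"at ringp",proj(ringp,d))
```

```text
174 173 170 168 167 169 167 170 172 175 170 169 172 171 168 168 168 169 167 168 177 174 173 175
166 172 170 175 172 169 171 164 165 164 165 165 166 174 173 171 171 175 168 167 171 171 172 174
166 173 177 173 169 170 168 167 169 173 168 166 171 173 175 177 174 172 172 173 168 170 170 174
172 176 177 171 170 172 169 170 171 176 176 178 178 178 181 150 132 136 166 179 176 173 172 173
172 176 172 175 170 174 170 172 173 179 177 133  57  52  76  88  63  44  49  52 115 160 174 169
172 177 175 174 173 174 175 174 128  88  88 116 166 177 178 177 179 178 150  85  26 106 166 174
168 177 173 170 173 173 177 134  86 153 176 175 175 177 175 174 174 179 177 177 135  47 104 158
174 176 173 170 175 130  62 143 180 183 182 179 181 178 183 178 169 172 170 171 173 113  75 153
174 170 170 170 129  86 144 172 171 175 152 131 107  86  85 100 155 174 171 171 178 132  47 144
174 172 177 153  83 138 170 172 175 152 104  86  83  84  83  82 118 164 177 177 182 143  59 140
171 173 144  76 137 174 174 174 148 105  87  82  82  87  87  84  71 147 173 171 177 126  49 142
170 166 109  67 151 174 175 160 117  86  85 
[... 721 characters left out ...]
77
170 170 169 172 152  89  42  25  16  20  19  13  62  83 145 175 175 172 173 168 174 174 174 170
170 167 168 172 172 171 168 175 180 181 179 176 179 175 173 172 171 171 173 179 171 173 175 172
172 171 176 173 174 164 172 174 177 173 173 178 174 175 165 172 173 173 179 176 172 167 170 176
173 172 175 175 170 175 170 172 172 171 170 165 171 175 170 167 172 174 170 173 172 176 174 172
166 166 167 170 173 174 175 173 164 167 176 174 171 170 172 170 169 166 166 171 172 176 178 173
scene [-2.38  0.52] 0.9487805962562561 pix [[199.113885  242.2148603]] at ringp [[199.52920228 243.15533704]]
top [1.87 0.84] 0.9686557054519653 pix [[402.00125173 224.27567155]] at ringp [[402.43324055 225.0928284 ]]
```

Run:
```python
from h import *
d=read_camera("scene");x0,y0=184,226;w,h=34,26
g=cv2.cvtColor(d["frame"],cv2.COLOR_RGB2GRAY)[y0:y0+h,x0:x0+w].astype(int)
print("    "+" ".join("%3d"%x for x in range(x0,x0+w)))
for i,row in enumerate(g):print(y0+i," ".join("%3d"%x for x in row))
o=get_obs()
t=np.linspace(0,2*np.pi,361)
org,Ri=inst_pose([.0039,0,0,0],o);uv=proj(org+Ri.apply(np.c_[.01*np.cos(t),.01*np.sin(t),0*t]),d);print("nose face model: center",proj(org,d),"min",uv.min(0),"max",uv.max(0))
rc=ringp+Mb.apply([-.0024,.0005,0])
for r in(.015,.017):
    uv=proj(rc+Mb.apply(np.c_[r*np.cos(t),r*np.sin(t),0*t]),d);print("ring",r,uv.min(0),uv.max(0),proj(rc,d))
```

```text
184 185 186 187 188 189 190 191 192 193 194 195 196 197 198 199 200 201 202 203 204 205 206 207 208 209 210 211 212 213 214 215 216 217
226  63  73  75  75  73  73  68  76  68  72  70  73  71  70  69  71  73  71  64  54  94 111 106 108 109 106 109 111 103 108 106 103 105 105
227  59  70  71  70  71  70  73  72  66  73  74  69  71  73  71  71  72  71  72  64  66  94 112 108 111 107 108 106 102 108 101  94 174 155
228  57  66  76  67  71  72  70  71  68  72  71  68  69  74  68  75  68  67  73  66  67  99 110 109 109 108 107 106 101  99 175 207 204 201
229  51  66  73  71  72  75  72  73  66  70  69  71  68  73  73  70  74  72  71  69  63  99 106 105 110 112 105 100  94 169 203 206 204 200
230  45  53  63  68  70  75  72  72  71  73  72  72  67  73  67  69  75  74  72  68  79 104 105 108 107 104 100 172 201 203 207 205 205 200
231  49  49  62  71  74  70  75  75  73  71  69  68  73  73  74  72  75  75  64  33  68  99 108 108 106 184 213 208 204 205 199 201 199 197
232  43  44  55  68  67  68  72  75  72  71  71  74  67  72  71  79  67  38  11   1  41  92 110 109 106 109 176 206 201 196 
[... 2287 characters left out ...]
  59  50 111 148 184 196 199 167 127  69  20  74 173 205 204 203 199 200 205 202 197 199 203 201 206 201 201
250  92 169 208 201 198 196 201 174  98  50  29  20  24  22   8  82  99 170 202 203 201 197 197 202 205 201 198 200 198 201 201 206 206 207
251 200 201 201 198 194 197 202 197 198 202 205 209 207 208 208 207 207 203 201 197 198 201 205 203 197 201 202 197 196 199 197 199 203 208
nose face model: center [[199.20660383 242.57767139]] min [192.91397203 237.85188395] max [205.49839582 247.38950056]
ring 0.015 [189.68574348 235.18814884] [208.49964839 249.43578793] [[199.09363551 242.21589775]]
ring 0.017 [188.43077883 234.26522162] [209.75391394 250.41338144] [[199.09363551 242.21589775]]
```

The model matches the pixels now. In-plane centring depends on the true contact height, so I'll feel for contact.

Call:
play_rows(steps=[[[0.001, 0.0003, 0, 0, 0, 0, 0.01], [0, 0, 0.001, 0, 0, 0, 0.01], [0, 0, 0.001, 0, 0, 0, 0.01], [0, 0, 0, 0, 0, 0, 0.01], [0, 0, 0, 0, 0, 0, 0.01], [0, 0, 0, 0, 0, 0, 0.01]]])

```text
time_s: 14.7
tool_pos: [0.5269, -0.2011, 0.1856]
tool_rot: [180.0, 17.0, -176.4]
force: [-3.0, -0.8, 1.8]
grip_width: 0.0276
grasp_force: 30.0
```

```bash
python3 fit.py
```

```text
t 14.7 tcp [ 0.5269 -0.2011  0.1856] [ 179.99   17.02 -176.38] Fn 1.87 [-1.7   0.15  1.44]
ring offset in board mm [-2.52  0.42] ncc 0.9550331830978394
nose d(tool) mm [6.17 0.47] ncc 0.929 nose-ring board mm [-0.71  0.23 -0.48]
nose d(tool) mm [6.17 0.47] ncc 0.929 nose-ring board mm [-0.71  0.23 -0.48]
dy=0:  [[-0.92416626  6.        ]]
```

Contact reached: nose force ≈3.4 N, about 1.4 mm in, and the print is ≈0.9 mm above the model plane. I'll re-evaluate with that plane and the nose retraction.

```bash
sed -i 's/^ringp=.*/ringp=np.array([.55306,-.19965,.0900]);n=Mb.as_matrix()[:,2];ringp=ringp+.00095*n/' h.py
sed -i 's/for P in parts()\[1:\]:poly(m,org+Ri.apply(P),255,True)/for P,zz in zip(parts()[1:],(0,PRESS)):poly(m,org+Ri.apply(P+[0,0,zz]),255,True)/; s/^PRESS=0/import sys;PRESS=float(sys.argv[1])/' fit.py; python3 fit.py 0.0014; python3 fit.py 0.0010|tail -2
```

```text
t 14.95 tcp [ 0.5269 -0.2011  0.1855] [ 179.99   17.02 -176.38] Fn 1.86 [-1.89  0.14  1.37]
ring offset in board mm [-1.44  0.24] ncc 0.955317497253418
nose d(tool) mm [4.44 0.  ] ncc 0.9388 nose-ring board mm [-0.07 -0.02 -1.52]
nose d(tool) mm [4.44 0.  ] ncc 0.9388 nose-ring board mm [-0.07 -0.02 -1.52]
dy=0:  [[-0.9383902  4.5      ]]
nose d(tool) mm [5.17 0.14] ncc 0.9361 nose-ring board mm [-0.78  0.12 -1.55]
dy=0:  [[-0.93566012  5.        ]]
```

The nose is centred within about half a mm and dx agrees with the free-air value. Pressing to about 4.4 mm.

Call:
play_rows(steps=[[[0, 0, 0.001, 0, 0, 0, 0.01], [0, 0, 0.001, 0, 0, 0, 0.01], [0, 0, 0.001, 0, 0, 0, 0.01], [0, 0, 0, 0, 0, 0, 0.01], [0, 0, 0, 0, 0, 0, 0.01], [0, 0, 0, 0, 0, 0, 0.01], [0, 0, 0, 0, 0, 0, 0.01]]])

```text
time_s: 16.15
tool_pos: [0.5278, -0.201, 0.1827]
tool_rot: [180.0, 17.0, -176.4]
force: [-3.0, -0.1, 2.7]
grip_width: 0.0277
grasp_force: 30.0
```

```bash
python3 fit.py 0.0044; python3 -c "
from h import *
o=get_obs();print(to(ringp,Rt_b.as_euler('xyz',degrees=True)),o['grip_width'],o['wrist_torque'])"
```

```text
t 16.15 tcp [ 0.5278 -0.201   0.1827] [ 180.     17.02 -176.38] Fn 3.5 [-2.94  0.86  2.78]
ring offset in board mm [-1.44  0.24] ncc 0.955317497253418
nose d(tool) mm [ 4.5  -0.11] ncc 0.9346 nose-ring board mm [-0.08 -0.15 -4.5 ]
nose d(tool) mm [ 4.5  -0.11] ncc 0.9346 nose-ring board mm [-0.08 -0.15 -4.5 ]
dy=0:  [[-0.93346149  4.5       ]]
(array([ 0.003 , -0.0002,  0.0951]), array([0.0001, 0.0001, 0.0003])) 0.02778513810992713 [0.12560361 0.98934422 0.10725441]
```

Run:
```python
from h import *
ims=[]
for c,w in(("scene",72),("top",72)):
    d=read_camera(c);u,v=proj(ringp+.02*n,d)[0];x0,y0=int(u)-w//2,int(v)-w//2
    ims.append(cv2.resize(d["frame"][y0:y0+w,x0:x0+w,::-1],(400,400),interpolation=cv2.INTER_CUBIC))
cv2.imwrite("pics/fin.png",np.hstack(ims))
```

```text
(no output)
```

View pics/fin.png

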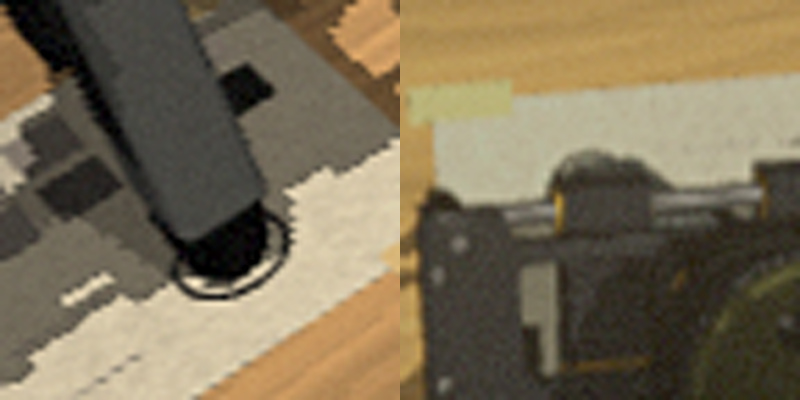

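The nose is in the ring with an even rim visible, and about 5.0 N on it (≈4.2 mm in). There's a small sideways force, so I'll check the instrument hasn't tilted in the grip.

```bash
cat > e.py <<'E'
from h import *
# body long edges in scene: fit pitch with body only, edges between z=.035 and .09
o=get_obs();S=read_camera("scene");g=cv2.GaussianBlur(cv2.cvtColor(S["frame"],cv2.COLOR_RGB2GRAY),(0,0),.6).astype(np.float32)
def prof(A,B):
    n2=np.array([-(B-A)[1],(B-A)[0]])/np.linalg.norm(B-A);s=np.arange(-4,4.01,.1);out=[]
    for t in np.linspace(0,1,30):
        p=(A+t*(B-A)+s[:,None]*n2).astype(np.float32)
        v=cv2.remap(g,p[None,:,0],p[None,:,1],cv2.INTER_LINEAR)[0];gr=np.gradient(v)
        out.append(s[np.abs(gr).argmax()])
    return np.array(out)
org,Ri=inst_pose([.0044,0,0,0],o)
for x,y in((1,1),(1,-1),(-1,-1),(-1,1)):
    A,B=proj(org+Ri.apply([[x*.018,y*.014,.036],[x*.018,y*.014,.095]]),S)
    e=prof(A,B);k=np.abs(e-np.median(e))<1;c=np.polyfit(np.linspace(0,1,30)[k],e[k],1)
    print((x,y),"n",k.sum(),"offset px",e[k].mean().round(2),"slope px",c[0].round(2),"-> angle deg",np.degrees(c[0]/np.linalg.norm(B-A)).round(2))
E
python3 e.py
```

```text
(1, 1) n 16 offset px 0.72 slope px -0.6 -> angle deg -1.07
(1, -1) n 29 offset px 3.65 slope px 0.4 -> angle deg 0.73
(-1, -1) n 27 offset px -0.44 slope px 0.31 -> angle deg 0.55
(-1, 1) n 18 offset px -3.01 slope px -0.91 -> angle deg -1.61
```

```bash
python3 -c "
from cell import *
print(sign_off())"
```

```text
the job is handed in; nothing more can be done
None
```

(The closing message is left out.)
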